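Put the file back in its sleeve, fully home

ROBOT

A 6-joint arm with a two-finger parallel gripper is mounted at the origin on the work surface; the furniture and walls round the work are solid. World frame = base frame: x ahead of the robot, y to its left, z up, the work surface at z = 0. Lengths are in m, angles in rad, forces in N, time in s.
With the tool pointing down it reaches from about 0.35 to 0.775 m from the base axis. Payload 5.5 kg.
Tool frame: the origin (TCP) lies between the finger pads; the fingertips stand 17 mm ahead of it and the grasp point (between the pads) lies 2 mm behind it (env.finger_overhang is the distance from the TCP to the fingertips, in m); z points along the fingers, y is the line along which they close (so a half turn about z gives the same grasp; the last joint's range is limited). The gripper opens to 85 mm and grips with 20 to 120 N. Pads are 22 mm wide; open, the fingers measure 114 mm over their backs; the gripper's body (76 mm by 85 mm) begins 54 mm behind the grasp point. The pads swing forward as they close: fully open they stand 13 mm farther back than shut.
Start: joints at [0.994, 0.313, 0.046, 1.304, 0, 1.431], TCP at [0.243, 0.521, 0.248] pointing down, gripper open.
Joint ranges: [-2.76, 2.76], [-0.86, 1.69], [-1.03, 1.26], [-2.2, 2.34], [-1.47, 1.5], [-3.14, 3.14]. Speed limits (rad/s): [2.57, 2.57, 3.14, 3.14, 3.14, 3.14].

INTERFACE

Orientations are given as a unit quaternion [w, x, y, z].
In Python, from workcell import env gives the robot as it stands. The module is installed in compiled form; this text tells all that it offers.
- The arm moves only by the shell command python3 -m pendant 'ROWS' [FORCE]. ROWS is JSON, a list of rows, each a list of 5 numbers: the gripper's target within -1 to 1 (fully open at 1, half-way at 0, shut at -1), then the shift along the tool's x, y, z in m, then the turn about the tool's z in rad. A call has 1 to 8 rows; each row shifts and turns the commanded pose from where the row before left it, along the tool's axes as they then stand; what a row does not reach is not made up. A row lasts 1/8 s, in which the tool goes at most 62.5 mm and 10.7 degrees, less where a joint would pass 70% of its speed; a pose out of reach is approached as far as the arm can. A call with a gripper value outside its range is refused whole. The fingers move at their own pace and stop on an object; FORCE is the grip in N (left out, the last holds). Time passes only in rows, so rows that do not move let the fingers close. It gives the time, the measured TCP pose, the force, the opening and the grip force at its end, in the units of the state.
- env.get_state(): the state, without advancing time (a new reading comes with each control period).
- env.read_camera(name): name is "scene" or "side" or "wrist"; returns the picture (480x640x3 uint8, red, green, blue); there is no depth.
- env.calibration(name): a dict with "K" (3x3 intrinsics, pixels), "distortion" ([k1, k2, p1, p2, k3] as OpenCV has them; the pictures are not rectified), "T" (4x4, takes a point from camera to world coordinates); the wrist camera has in their place "tool_from_camera" (4x4, takes a point from camera to tool coordinates, whose origin is the TCP and whose axes are the flange's). Camera axes: x right, y down, z forward; pixel columns grow to the right and rows downward; lengths in m; the calibration is good to about 2 mm. A picture is of the moment at which its call begins: read the wrist's pose just before it. calibration takes no time and is no camera call.
- env.hand_in(): hands the job in; it is judged then, once.
Trained networks look in the newest picture that a camera, given by its name, has taken for a name from the list of things; names that differ only in an ending like _2 or _b are one class to them, and where a whole thing is asked for, a point or a joint stands for the part that bears it (a point fixed in the world has none). Each returns a list of dicts, best first, with "score" (0 to 1); they miss things now and then, are a little off and sometimes report something else, mostly with a low value. They report only what shows in the picture. A call takes as long as a camera call.
- env.recognise(camera, label): "centre" ([column, row] in pixels, amid what is visible of it).
The state is a dict: "clock": time; "joint_pos": joint angles; "qvel": joint speeds; "tau": joint torques, N m; "tcp_pos": TCP position; "orientation": TCP orientation; "wrist_force": force on the tool from outside, world axes, zero at the start; "ft_torque": the same for the moment, N m; "finger_gap": finger opening in m; "grip_force": force on a finger pad.
Only numpy, scipy, OpenCV 4.12 (cv2) and the standard library are available. Lean on these libraries where they do the work, as an engineer would, in place of code of your own. Each camera call takes 0.05 s, during which the arm holds its last target. There are 200 camera calls.

TASK

Put the flat file with the beech handle away in the wooden sleeve on the bench: slide its blade, tip first, into the open end and keep pushing until you feel the tip meet the stop hidden inside. Leave the file lying there, fully home, and let go.

Things in the scene. Friction and masses are not known exactly. Their poses are not given: they have to be found in the camera images.
- file_handle (a point): Middle of the handle of the loose flat file, half-way up (13 mm). File 291 mm long, about 0.21 kg, lying flat on the bench. The round beech handle is 104 mm long, 27 mm wide, 26 mm high. Axes are the file's: +y from the blade to the handle's butt, x across, z up. Butt 52 mm along +y from here, blade tip 238 mm along -y.
- file_blade (a point): Point on the middle line of the file's blade, half-way up its thickness, exactly 100 mm back from the blade tip (the tip lies 100 mm along -y from here); axes as the handle's. The steel blade is 20 mm wide, 6 mm thick and about 190 mm long. As the file lies, the tip droops onto the bench (by less than 1 degree), this point 4 mm above it.
- sleeve_mouth (a point): Mouth centre of the fixed wooden sleeve, 6 mm above the bench. Sleeve 170 mm long, 64 wide (98 with low feet), 36 high, roofed, far end closed. +y points out of the mouth, x across, z up: the file goes in along -y, its +y along this +y. Inside 34 mm wide, 24 high, no floor: the blade slides over the bench. Guide cheeks reach 25 mm out from the mouth and widen to 58 mm.
- end_stop: The fixed stop hidden in the sleeve, a dark wooden block 31 mm wide, 22 mm high. Origin on the bench below the middle of the face that meets the blade tip; axes as the sleeve's, +y to the mouth. It stands anywhere from 110 to 140 mm inside the mouth, so 50 to 80 mm of the blade stay visible when the file is home.

How it is judged:
On the way, in this order (a step that is already met when the one before it is completed fails the run):
1. the blade tip is at least 20 mm inside the mouth of the sleeve, the file lying along it (x of file_blade in the frame of end_stop between -0.015 and 0.015 m and height (world z) of file_blade below 0.024 m and angle between the y axis of file_blade and the y axis of end_stop, either way round below 0.18 rad and angle between file_blade's own z axis and vertical below 0.18 rad and y of file_blade in the frame of sleeve_mouth below 0.08 m and y of file_blade in the frame of end_stop above 0.115 m), for 0.1 s.
2. the tip is pushed against the hidden stop (more than 1 N) (y of file_blade in the frame of end_stop between 0.094 and 0.11 m and contact force between end_stop and anything else above 1 N), for 0.05 s.
At the end, for the whole second after the job is handed in: The file lies flat in the sleeve, let go, its blade tip within 10 mm of the hidden stop (file_blade less than 110 mm from it along the sleeve), the blade within 15 mm of the sleeve's middle line and less than 24 mm above the bench, the file level and along the sleeve to within 10 degrees (x of file_blade in the frame of end_stop between -0.015 and 0.015 m and height (world z) of file_blade below 0.024 m and angle between the y axis of file_blade and the y axis of end_stop, either way round below 0.18 rad and angle between file_blade's own z axis and vertical below 0.18 rad and y of file_blade in the frame of end_stop between 0.094 and 0.11 m); the robot touches nothing.
It also fails if it takes over 38 s, if anything falls off the work surface, if the arm or the gripper's body presses on something with over 40 N, if the wrist force passes 120 N, or if a joint passes its speed limit or range.

## Working session

There is one attempt and no reset: what is moved stays moved. The work goes in short steps, Python scripts to look and compute and a shell command to move; the robot and the scene stay as the last step left them, time stands still between calls to the robot, and variables do not carry over. Pictures are saved under pics/ and viewed, at most 10 in all, crops included, and the job is handed in when it is done.

```bash
mkdir -p pics; cat > h.py <<'E'
import numpy as np, cv2
from workcell import env
from scipy.spatial.transform import Rotation as R
def camT(name,s):
    c=env.calibration(name)
    if name!="wrist": return c,np.array(c["T"])
    T=np.eye(4);q=s["orientation"];T[:3,:3]=R.from_quat([q[1],q[2],q[3],q[0]]).as_matrix();T[:3,3]=s["tcp_pos"]
    return c,T@np.array(c["tool_from_camera"])
def pix(name,uv,z,s):
    c,T=camT(name,s)
    u=cv2.undistortPoints(np.array(uv,float).reshape(-1,1,2),np.array(c["K"]),np.array(c["distortion"])).reshape(-1,2)
    d=np.c_[u,np.ones(len(u))]@T[:3,:3].T
    o=T[:3,3]
    return o+d*((z-o[2])/d[:,2])[:,None]
def proj(name,P,s):
    c,T=camT(name,s); I=np.linalg.inv(T)
    return cv2.projectPoints(np.array(P,float).reshape(-1,3),cv2.Rodrigues(I[:3,:3])[0],I[:3,3],np.array(c["K"]),np.array(c["distortion"]))[0].reshape(-1,2)
def save(im,n): cv2.imwrite(f"pics/{n}.png",im[:,:,::-1])
E
python3 - <<'E'
from h import *
s=env.get_state(); print(s["clock"],s["tcp_pos"],s["orientation"])
ims=[]
for n in("scene","side","wrist"):
    im=env.read_camera(n); save(im,n+"0")
    for l,z in(("file_handle",.013),("file_blade",.004),("sleeve_mouth",.006)):
        for r in env.recognise(n,l)[:2]: print(n,l,r["score"],r["centre"],pix(n,r["centre"],z,s).round(3))
E
```

```text
0.0 [0.24300314 0.5206086  0.24739545] [-3.14379558e-04  2.16671642e-01  9.76244114e-01 -8.54712589e-04]
scene file_handle 0.56 [317.4, 301.2] [[0.423 0.128 0.013]]
scene file_blade 0.8 [320.6, 300.2] [[0.428 0.119 0.004]]
scene sleeve_mouth 0.65 [347.2, 234.9] [[0.518 0.007 0.006]]
side file_handle 0.69 [358.5, 267.8] [[0.435 0.139 0.013]]
side file_blade 0.73 [357.6, 271.2] [[0.434 0.136 0.004]]
side sleeve_mouth 0.79 [282.7, 236.7] [[ 0.517 -0.007  0.006]]
wrist file_blade 0.62 [125.2, 454.1] [[0.444 0.133 0.004]]
```

View pics/scene0.png

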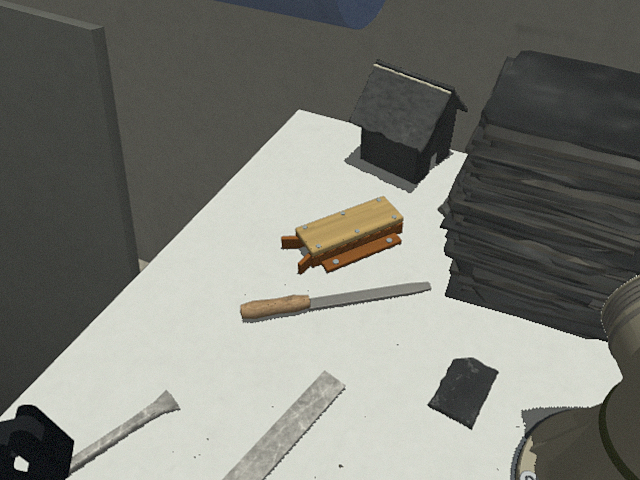

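View pics/side0.png

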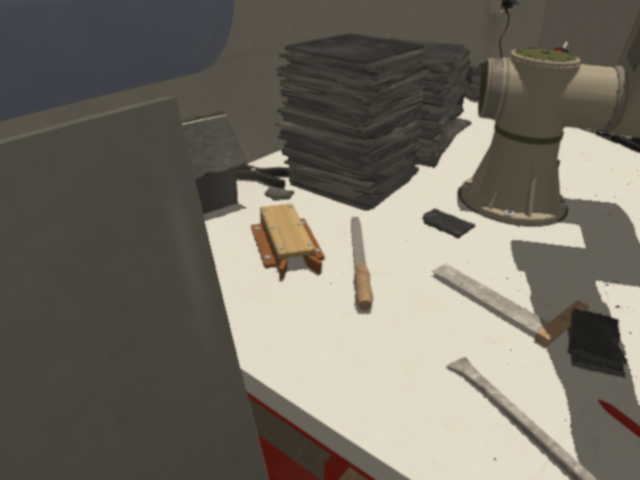

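The scene image shows the file with its butt at about (241,311), the handle–blade joint at (309,301) and the tip at (430,287). The sleeve roof corners are about (297,229), (383,197), (404,217) and (317,254), with the mouth facing left. The side view agrees: butt at (364,304), tip at (355,219).

```bash
python3 - <<'E'
from h import *
s=env.get_state()
f=pix("scene",[(242,311),(309,302)],.013,s);t=pix("scene",[(430,287)],.004,s);print(f.round(3),t.round(3),np.linalg.norm(f[0]-t))
f=pix("side",[(364,302)],.013,s);t=pix("side",[(355,219)],.004,s);print(f.round(3),t.round(3),np.linalg.norm(f[0]-t))
r=pix("scene",[(297,229),(383,197),(404,210),(317,248)],.036,s);print(r.round(3))
r=pix("side",[(261,207),(294,204),(313,246),(277,256)],.036,s);print(r.round(3))
print(R.from_quat(np.roll(s["orientation"],-1)).as_matrix().round(2))
E
```

```text
[[0.469 0.229 0.013]
 [0.429 0.139 0.013]] [[ 0.356 -0.034  0.004]] 0.28591359559263246
[[0.466 0.224 0.013]] [[ 0.362 -0.026  0.004]] 0.27048251757792363
[[ 0.55   0.084  0.036]
 [ 0.534 -0.079  0.036]
 [ 0.489 -0.087  0.036]
 [ 0.496  0.08   0.036]]
[[ 0.537 -0.077  0.036]
 [ 0.474 -0.068  0.036]
 [ 0.494  0.085  0.036]
 [ 0.56   0.094  0.036]]
[[-0.91  0.42  0.  ]
 [ 0.42  0.91  0.  ]
 [-0.    0.   -1.  ]]
```

```bash
python3 -c "
from h import *
print(np.array(env.calibration('wrist')['tool_from_camera']).round(3))
s=env.get_state();M=R.from_quat(np.roll(s['orientation'],-1)).as_matrix()
print(M.T@(np.array([.449,.181,.2])-s['tcp_pos']))"
```

```text
[[ 0.    -0.95  -0.313  0.082]
 [ 1.     0.     0.001 -0.   ]
 [-0.001 -0.313  0.95  -0.125]
 [ 0.     0.     0.     1.   ]]
[-0.33024161 -0.22111872  0.04831883]
```

```bash
python3 -m pendant '[[1,-0.047,-0.0316,0,0],[1,-0.047,-0.0316,0,0],[1,-0.047,-0.0316,0,0],[1,-0.047,-0.0316,0,0],[1,-0.047,-0.0316,0,0],[1,-0.047,-0.0316,0,0],[1,-0.048,-0.0316,0,0],[1,0,0,0,0.18]]' 60
python3 -m pendant '[[1,0,0,0,0.18],[1,0,0,0,0.18],[1,0,0,0,0.18],[1,0,0,0,0.18],[1,0,0,0,0.18],[1,0,0,0,0.18],[1,0,0,0,0.18],[1,0,0,0,0.1]]'
python3 - <<'E'
from h import *
s=env.get_state(); print(s["clock"],s["tcp_pos"],s["joint_pos"]);M=R.from_quat(np.roll(s['orientation'],-1)).as_matrix();print(M.round(3))
s=env.get_state();im=env.read_camera("wrist"); save(im,"w1")
for l,z in(("file_handle",.013),("file_blade",.004),("sleeve_mouth",.006)):
    for r in env.recognise("wrist",l)[:2]: print(l,r["score"],r["centre"],pix("wrist",r["centre"],z,s).round(3))
E
```

```text
clock: 1.6
tcp_pos: [0.4508, 0.1777, 0.2483]
orientation: [0.001, 0.308, 0.951, -0.0]
wrist_force: [-0.7, 0.1, -0.5]
finger_gap: 0.0854
grip_force: 0.0
clock: 2.6
tcp_pos: [0.4487, 0.181, 0.2484]
orientation: [0.0, 0.836, 0.548, 0.0]
wrist_force: [0.3, 0.2, -1.0]
finger_gap: 0.0853
grip_force: 0.0
2.6 [0.4487329  0.18101362 0.24842186] [ 2.17283796e-01  1.36632325e-01 -1.80188879e-01  1.25364668e+00
  7.20211399e-05  2.19800308e+00]
[[ 0.399  0.917  0.   ]
 [ 0.917 -0.399  0.   ]
 [ 0.     0.    -1.   ]]
file_handle 0.66 [321.6, 251.0] [[0.432 0.137 0.013]]
file_blade 0.9 [318.6, 248.4] [[0.429 0.138 0.004]]
sleeve_mouth 0.84 [422.7, 298.9] [[0.512 0.037 0.006]]
```

View pics/w1.png

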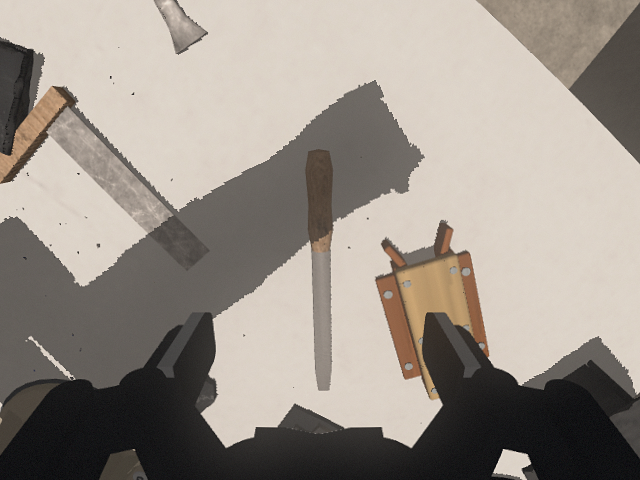

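The wrist view shows the file with butt (319,150), joint (320,249) and tip (323,389). The sleeve roof's mouth edge runs (396,268)–(455,252), its cheek tips are at (385,241) and (445,224), and its far left roof corner is at (432,398).

```bash
python3 - <<'E'
from h import *
s=env.get_state();M=R.from_quat(np.roll(s['orientation'],-1)).as_matrix()
b=pix("wrist",[(319,150),(320,249)],.013,s);t=pix("wrist",[(323,389)],.004,s)[0]
d=(b[0]-t)[:2];a=np.arctan2(d[1],d[0]);print(b,t,np.linalg.norm(d),"yaw",a)
h=t[:2]+d/np.linalg.norm(d)*.238; h2=b[0,:2]-d/np.linalg.norm(d)*.052
print("handle",h,h2,"tool",M.T@np.r_[(h+h2)/2-s['tcp_pos'][:2],.0185-s['tcp_pos'][2]],"cur yaw",np.arctan2(M[1,0],M[0,0]))
r=pix("wrist",[(396,268),(455,252),(432,398)],.036,s);print(r)
e=r[1]-r[0];print(np.linalg.norm(e),"yaw",np.arctan2(-e[0],e[1]) ,np.arctan2(*(r[0]-r[2])[1::-1]),(r[0]+r[1])/2)
print(pix("wrist",[(385,241),(445,224)],.03,s))
E
```

```text
[[0.4700336  0.23214    0.013     ]
 [0.43160019 0.13939512 0.013     ]] [ 0.3621082  -0.03349239  0.004     ] 0.286720170829702 yaw 1.1848741056327863
handle [0.45169466 0.18700312] [0.45046008 0.18396451] tool [0.00501112 0.00039295 0.22987912] cur yaw 1.1666982176456238
[[ 0.49628341  0.09875792  0.036     ]
 [ 0.55569885  0.09169204  0.036     ]
 [ 0.48204025 -0.07064653  0.036     ]]
0.05983411410977021 yaw -1.6891636730273978 1.4869157946615323 [0.52599113 0.09522498 0.036     ]
[[0.49605063 0.12739365 0.03      ]
 [0.55619074 0.12070635 0.03      ]]
```

```bash
python3 -m pendant '[[1,0.005,0,0.05,-0.018],[1,0,0,0.055,0],[1,0,0,0.055,0],[1,0,0,0.045,0],[1,0,0,0.025,0],[-1,0,0,0,0],[-1,0,0,0,0],[-1,0,0,0,0]]' 60
python3 -m pendant '[[-1,0,0,0,0],[-1,0,0,0,0],[-1,0,0,0,0]]'
```

```text
clock: 3.8
tcp_pos: [0.4521, 0.186, 0.0198]
orientation: [0.001, 0.83, 0.558, 0.001]
wrist_force: [0.4, 0.5, 0.5]
finger_gap: 0.0322
grip_force: 0.0
clock: 4.18
tcp_pos: [0.452, 0.186, 0.02]
orientation: [0.001, 0.83, 0.558, 0.002]
wrist_force: [-1.6, -0.5, 5.4]
finger_gap: 0.0244
grip_force: 58.8
```

```bash
python3 -m pendant '[[-1,0,0,-0.006,0],[-1,0.03,0,-0.006,0],[-1,0.045,0.004,0,0],[-1,0.045,0.004,0,0],[-1,0.045,0.005,0,0],[-1,0.045,0.005,0,0],[-1,0.03,0.005,0,0],[-1,0,0,0,-0.1]]'
python3 -m pendant '[[-1,0,0,0,-0.1],[-1,0,0,0,-0.09],[-1,0,0,0,0]]'
python3 - <<'E'
from h import *
s=env.get_state(); print(s["joint_pos"]);M=R.from_quat(np.roll(s['orientation'],-1)).as_matrix();print(np.arctan2(M[1,0],M[0,0]))
s=env.get_state();im=env.read_camera("wrist"); save(im,"w2")
save(env.read_camera("scene"),"s2")
for l,z in(("file_blade",.015),("sleeve_mouth",.006)):
    for r in env.recognise("wrist",l)[:2]: print(l,r["score"],r["centre"],pix("wrist",r["centre"],z,s).round(3))
E
```

```text
clock: 5.18
tcp_pos: [0.5638, 0.4014, 0.0303]
orientation: [-0.0, 0.8, 0.6, 0.001]
wrist_force: [-0.5, -0.7, -2.2]
finger_gap: 0.0244
grip_force: 59.2
clock: 5.55
tcp_pos: [0.5625, 0.399, 0.0303]
orientation: [-0.0, 0.741, 0.671, -0.0]
wrist_force: [-0.8, -0.2, -2.3]
finger_gap: 0.0241
grip_force: 59.2
[5.00705796e-01 6.59545063e-01 4.96697252e-02 9.61474746e-01
 1.30691652e-04 2.17029518e+00]
1.4720032886879462
file_blade 0.88 [315.9, 313.4] [[0.561 0.402 0.015]]
```

View pics/w2.png

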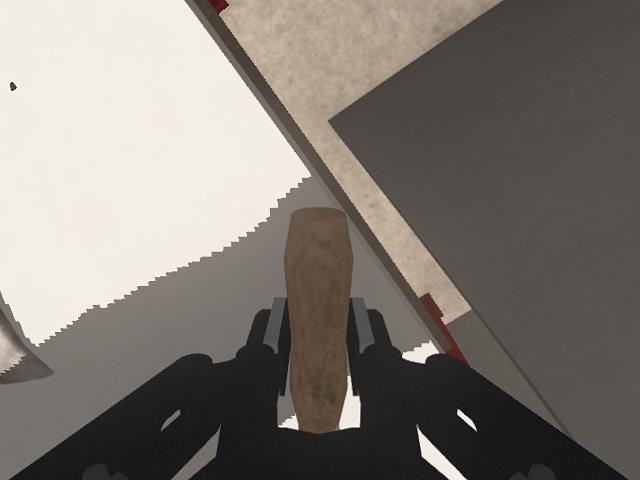

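View pics/s2.png

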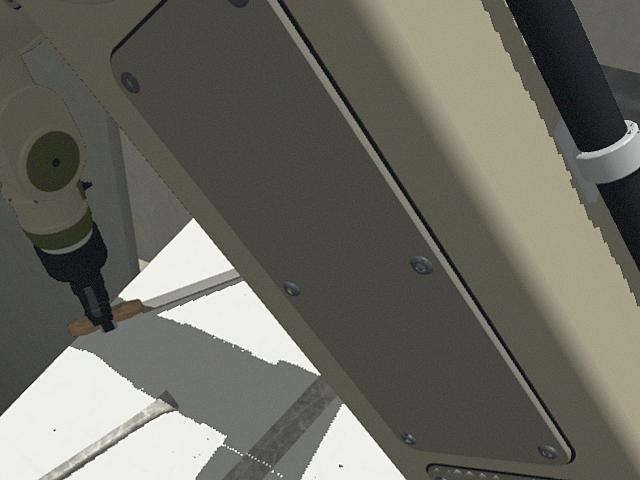

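The wrist view shows the handle held square between the pads (butt at (319,212)); the blade is hidden. In the scene view the arm hides the sleeve. I'll check the side camera.

```bash
python3 - <<'E'
from h import *
s=env.get_state();im=env.read_camera("side")
u=np.array([np.cos(1.472),np.sin(1.472)]);
p=np.array([.5625,.399]);
pts=[np.r_[p-u*.238,.016],np.r_[p-u*.06,.023],[.525,.094,.006]]
print(proj("side",pts,s).round(1))
for r in env.recognise("side","sleeve_mouth")[:2]: print(r)
save(cv2.resize(im[180:380,200:466],(798,600),interpolation=cv2.INTER_CUBIC),"side2")
E
```

```text
[[303.8 287.4]
 [340.  365.9]
 [297.4 267.3]]
{'centre': [283.5, 237.0], 'score': 0.77}
```

View pics/side2.png

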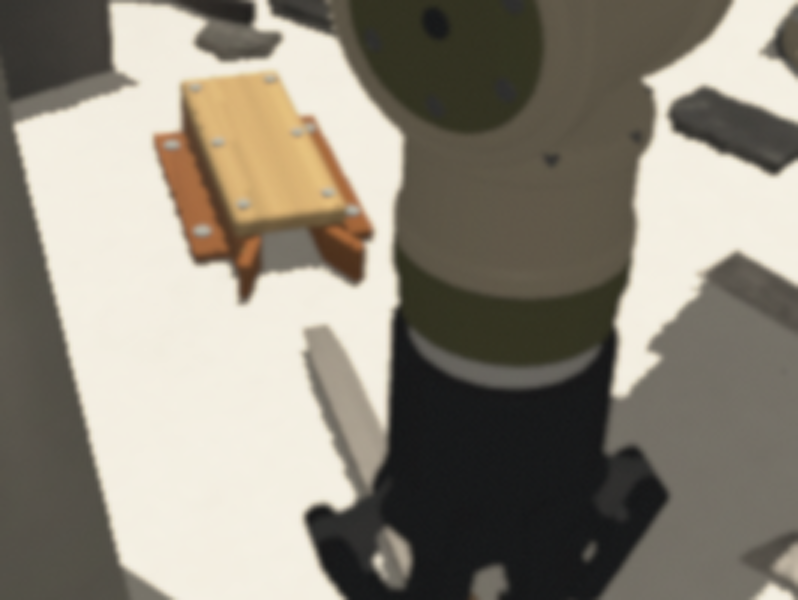

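The side view (3× crop) shows the tip at crop (318,326), the roof corners at about (183,85), (278,73), (348,208) and (235,223), and the cheek tips at the bench at (243,300) and (361,282). The blade already points into the mouth.

```bash
python3 - <<'E'
from h import *
s=env.get_state();f=lambda P:np.array(P)/3+[200,180]
r=pix("side",f([(183,85),(278,73),(348,208),(235,223)]),.036,s);print(r.round(4))
c=pix("side",f([(243,300),(361,282)]),.0,s);print(c.round(4),c.mean(0))
d=r[2]+r[3]-r[0]-r[1];print("yaw",np.arctan2(d[1],d[0]),"mouth",(r[2]+r[3])/2)
print("tip",pix("side",f([(306,330),(329,326)]),.018,s).round(4),"expected",.5625-.238*np.cos(1.472),.399-.238*np.sin(1.472))
# lateral offsets to axis guesses
E
```

```text
[[ 0.5383 -0.072   0.036 ]
 [ 0.4767 -0.0674  0.036 ]
 [ 0.4933  0.0964  0.036 ]
 [ 0.5562  0.0897  0.036 ]]
[[0.5594 0.1109 0.    ]
 [0.493  0.1172 0.    ]] [5.26198353e-01 1.14091426e-01 2.77555756e-17]
yaw 1.4650498627318091 mouth [0.52474868 0.0930483  0.036     ]
tip [[0.5448 0.1699 0.018 ]
 [0.5327 0.1708 0.018 ]] expected 0.539024707026515 0.16216058051960813
```

```bash
python3 -m pendant '[[-1,0,-0.007,0.005,0],[-1,-0.02,0,0.004,0],[-1,-0.025,0,0,0],[-1,-0.025,0,0,0],[-1,-0.025,0,0,0],[-1,-0.025,0,0,0],[-1,0,0,0,0],[-1,0,0,0,0]]'
```

```text
clock: 6.85
tcp_pos: [0.5441, 0.2808, 0.0214]
orientation: [-0.0, 0.741, 0.672, 0.0]
wrist_force: [0.2, 0.4, -2.4]
finger_gap: 0.0244
grip_force: 59.2
```

```bash
python3 -m pendant '[[-1,-0.012,0,0,0],[-1,-0.012,0,0,0],[-1,-0.012,0,0,0],[-1,-0.012,0,0,0],[-1,0,0,0,0]]'; python3 -m pendant '[[-1,-0.004,0,0,0],[-1,-0.004,0,0,0],[-1,-0.004,0,0,0]]';python3 -m pendant '[[-1,-0.004,0,0,0],[-1,-0.004,0,0,0]]'
```

```text
clock: 7.48
tcp_pos: [0.5392, 0.2314, 0.0213]
orientation: [-0.0, 0.741, 0.671, -0.0]
wrist_force: [0.3, 0.7, -2.2]
finger_gap: 0.0242
grip_force: 59.2
clock: 7.85
tcp_pos: [0.5382, 0.2206, 0.0213]
orientation: [-0.0, 0.741, 0.672, 0.0]
wrist_force: [-0.0, 0.3, -2.3]
finger_gap: 0.0239
grip_force: 59.2
clock: 8.1
tcp_pos: [0.5374, 0.2125, 0.0213]
orientation: [-0.0, 0.741, 0.672, 0.0]
wrist_force: [-0.7, -0.4, -2.1]
finger_gap: 0.0241
grip_force: 59.2
```

Tip is about 118 mm inside with no contact yet; I'll keep going.

```bash
python3 -m pendant '[[-1,-0.004,0,0,0],[-1,-0.004,0,0,0]]'; python3 -m pendant '[[-1,-0.004,0,0,0],[-1,0,0,0,0]]'
```

```text
clock: 8.35
tcp_pos: [0.5366, 0.2044, 0.0213]
orientation: [-0.0, 0.741, 0.672, 0.0]
wrist_force: [-0.1, -0.4, -1.9]
finger_gap: 0.0246
grip_force: 59.2
clock: 8.6
tcp_pos: [0.5362, 0.2004, 0.0213]
orientation: [-0.0, 0.741, 0.671, -0.0]
wrist_force: [-0.3, 0.9, -1.3]
finger_gap: 0.0241
grip_force: 59.2
```

```bash
python3 -m pendant '[[-1,-0.004,0,0,0],[-1,0,0,0,0]]'; python3 -m pendant '[[-1,-0.003,0,0,0],[-1,0,0,0,0]]'
```

```text
clock: 8.85
tcp_pos: [0.5358, 0.1965, 0.0213]
orientation: [-0.0, 0.741, 0.672, -0.0]
wrist_force: [0.8, 0.2, -1.4]
finger_gap: 0.0242
grip_force: 59.2
clock: 9.1
tcp_pos: [0.5355, 0.1936, 0.0213]
orientation: [-0.0, 0.741, 0.672, 0.0]
wrist_force: [-0.8, -0.6, -1.4]
finger_gap: 0.0241
grip_force: 59.2
```

```bash
python3 -m pendant '[[-1,-0.003,0,0,0],[-1,0,0,0,0]]'; python3 -m pendant '[[-1,-0.003,0,0,0],[-1,0,0,0,0]]'
```

```text
clock: 9.35
tcp_pos: [0.5357, 0.1919, 0.0216]
orientation: [-0.001, 0.741, 0.672, 0.001]
wrist_force: [0.5, 5.2, -2.2]
finger_gap: 0.0241
grip_force: 59.2
clock: 9.6
tcp_pos: [0.5361, 0.1916, 0.0222]
orientation: [-0.002, 0.74, 0.672, 0.004]
wrist_force: [0.6, 14.2, -0.8]
finger_gap: 0.0245
grip_force: 59.3
```

```bash
python3 -m pendant '[[-1,0.003,0,0,0],[-1,0,0,0.001,0],[0.3,0,0,0,0],[1,0,0,0,0],[1,0,0,0,0],[1,0,0,0,0]]'; python3 -m pendant '[[1,0,0,-0.03,0],[1,0,0,-0.05,0],[1,0,0,-0.05,0],[1,0,0,-0.05,0],[1,0,0,0,0]]'
python3 - <<'E'
from h import *
s=env.get_state();save(env.read_camera("wrist"),"w3")
E
```

```text
clock: 10.35
tcp_pos: [0.5353, 0.1905, 0.0203]
orientation: [0.0, 0.741, 0.671, -0.0]
wrist_force: [-0.1, 0.4, -0.1]
finger_gap: 0.0853
grip_force: 0.0
clock: 10.98
tcp_pos: [0.538, 0.1912, 0.2052]
orientation: [0.002, 0.741, 0.672, 0.004]
wrist_force: [0.6, 0.3, -0.7]
finger_gap: 0.0852
grip_force: 0.0
```

View pics/w3.png

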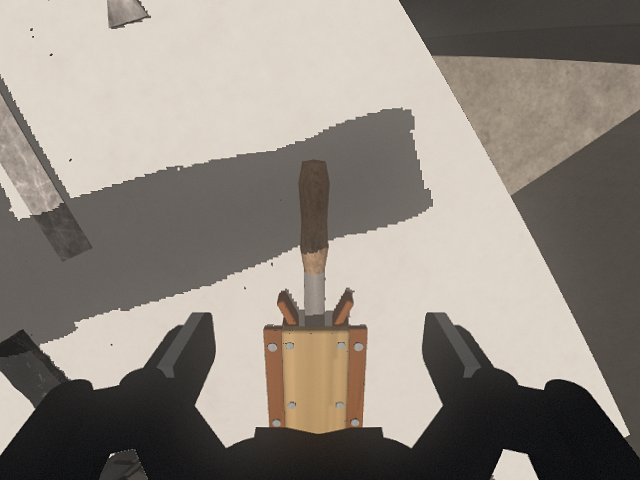

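The wrist view shows the file centred and aligned in the sleeve (butt (314,160), handle–blade joint (315,271), mouth edge at row 326). The gripper is clear of it, and the stop contact was felt at 14 N.

```bash
python3 -c "
from workcell import env
print(env.hand_in())"
```

```text
the job is handed in; nothing more can be done
None
```

The file is in the sleeve with its tip pushed against the hidden stop (about 14 N felt), the gripper has let go and is clear, and the job was handed in at about 11 s; no verdict was returned.

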